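# Fume extractor to full, then open the solvent bottle

### The job

Before solvent is used, switch the fume extractor to full: press its green key until it latches down and the latched yellow key pops up. Then loosen the child-resistant cap of the amber solvent bottle by about a quarter turn counter-clockwise (it must be pushed down while turning, or it only spins), and let go of it. Do not push aside or knock over the solder spool, dropper bottle, circuit board, mug or screwdriver.

Things in the scene. Friction and masses are not known exactly. Their poses are not given: they have to be found in the camera images.
- green_key_top (a point): Centre of the top face of the green key of the fume extractor (the key to press; outermost at the right-hand end of the row for someone facing the panel from its low front edge). Key face 24 x 22 mm, keys 34 mm apart centre to centre in a straight row. Its z axis points straight out of the sloped panel (the key is pushed along -z), x points up the slope, y along the row. It moves with the key.
- green_key (a joint): How far the green key is pushed in: -0.004 m = up (standing 14 mm proud of the panel), 0 = half-way, +0.004 m = fully down and latched (6 mm proud).
- blue_key_top (a point): Centre of the top face of the blue key of the fume extractor (beside the green key). Key face 24 x 22 mm, keys 34 mm apart centre to centre in a straight row. Its z axis points straight out of the sloped panel (the key is pushed along -z), x points up the slope, y along the row. It moves with the key.
- blue_key (a joint): How far the blue key is pushed in: -0.004 m = up (standing 14 mm proud of the panel), 0 = half-way, +0.004 m = fully down and latched (6 mm proud).
- yellow_key_top (a point): Centre of the top face of the yellow key of the fume extractor (low speed, latched down at the start; beside the blue key). Key face 24 x 22 mm, keys 34 mm apart centre to centre in a straight row. Its z axis points straight out of the sloped panel (the key is pushed along -z), x points up the slope, y along the row. It moves with the key.
- yellow_key (a joint): How far the yellow key is pushed in: -0.004 m = up (standing 14 mm proud of the panel), 0 = half-way, +0.004 m = fully down and latched (6 mm proud).
- grey_key_top (a point): Centre of the top face of the grey key of the fume extractor (off; at the left-hand end of the row). Key face 24 x 22 mm, keys 34 mm apart centre to centre in a straight row. Its z axis points straight out of the sloped panel (the key is pushed along -z), x points up the slope, y along the row. It moves with the key.
- grey_key (a joint): How far the grey key is pushed in: -0.004 m = up (standing 14 mm proud of the panel), 0 = half-way, +0.004 m = fully down and latched (6 mm proud).
- extractor: Fume extractor, 200 x 200 x 165 mm, fixed; origin on the bench under the key row's middle, 50 mm behind the low front edge; x runs front to back. Front panel rises at 30 deg, from 30 to 88 mm high, four keys at mid-slope. Exactly one key is down: push another 7 mm or more (peak about 7 N, it then snaps down and stays) and the latched one pops up. Above the keys a visor juts forward; see visor_edge.
- visor_edge (a point): Middle of the lower front edge of the extractor's white visor, 153 mm above the bench; the visor is 200 mm wide and juts 38 mm forward of the head, over the panel's upper part. A hand coming straight down on a key strikes it: come along the key's own axis, tool tilted about 30 degrees.
- cap_grip (a point): Centre (half-way up) of the white ribbed cap of the amber bottle: 40 mm across, 24.5 mm tall, axis upright. Below this point: red insert ring 39 mm across from 20 to 26 mm, neck about 30 mm across down to 44 mm, shoulder widening to 70 mm across at 64 mm. The point sinks with the cap.
- bottle: Amber solvent bottle, 164 mm tall with its cap, fixed in a black holder 100 mm across that is screwed to the bench, so it need not be held. Origin: centre of the holder's underside, z up.
- cap_press (a joint): How far the cap is pressed down: 0 = up, 0.006 m = fully pressed. It springs back; 4 N starts it, 7 N holds it fully down. If the cap stops hard at 0.0015 m, its hidden lug stands on one of the insert's twelve lugs: turn about 0.26 rad, keep pushing and it drops the rest of the way.
- cap_insert (a joint): How far the threaded insert (red ring with a white mark) is unscrewed, rad: 0 = tight, positive = counter-clockwise from above, stop at 2.4. It turns (0.12 N m) only with the cap pressed 4 mm or more; otherwise the cap spins idly. Up to 0.7 rad of each pressed turn may be lost before its lug catches. It stays where left, so pressed turns add up.
- solder_spool: Bystander, to be left alone: black solder spool, 44 mm across, 30 mm tall, standing near the solvent bottle. Origin at the centre of its underside.
- circuit_board: Bystander, to be left alone: green circuit board, 60 x 85 x 6 mm, lying flat in front of the fume extractor. Origin at the centre of its underside.
- flux_bottle: Bystander, to be left alone: small white dropper bottle, 38 mm across, 85 mm tall, standing near the solvent bottle. Origin at the centre of its underside.
- mug: Bystander, to be left alone: white mug, 80 mm across, 90 mm tall, at the left of the bench. Origin at the centre of its underside.
- screwdriver: Bystander, to be left alone: screwdriver lying at the right of the bench.

How it is judged:
By the outcome, as a careful person would: the job done as asked, in the order asked, and still so for the second after the job is handed in, with the robot touching nothing.
It also fails if it takes over 58 s, if anything falls off the work surface, if the arm or the gripper's body presses on something with over 40 N, if the wrist force passes 120 N, or if a joint passes its speed limit or range.

### The arm

A 6-joint arm with a two-finger parallel gripper is mounted at the origin on the work surface. World frame = base frame: x ahead of the robot, y to its left, z up, the work surface at z = 0. Lengths are in m, angles in rad, forces in N, time in s.
With the tool pointing down it reaches from about 0.4 to 0.925 m from the base axis. Payload 3.4 kg.
Tool frame: the origin (TCP) lies at the very end of the fingers, on their centre line; the grasp point (between the pads) lies 19 mm behind it (pinch_z is the distance from the TCP to the grasp point, in m); z points along the fingers, x is the direction in which the jaws open and shut, and the axes are right-handed (so a half turn about z gives the same grasp; the last joint's range is limited). The gripper opens to 85 mm and grips with 20 to 120 N. Pads are 22 mm wide; open, the fingers measure 114 mm over their backs; the gripper's body (76 mm by 85 mm) begins 54 mm behind the grasp point. The pads swing forward as they close: fully open they stand 13 mm farther back than shut.
Start: joints at [1.141, 0.307, 1.506, -0, 1.328, -0.073], TCP at [0.2, 0.539, 0.231] pointing down, gripper open.
Joint ranges: [-3.12, 3.12], [-1.05, 2.28], [0.14, 2.33], [-1.42, 4.57], [0.1, 2.73], [-2.68, 2.68]. Speed limits (rad/s): [2.57, 2.57, 3.14, 3.14, 3.14, 3.14].

### API

Orientations are given as a unit quaternion [x, y, z, w].
In Python, from cell import state, camera, calibration, hand_in, pinch_z gives the robot as it stands.
- The arm moves only by the tool apply_moves, never from a script. Its argument "plan" is a list of rows, each a list of 2 entries, a list of its own where there are three numbers: the shift along the tool's x, y, z in cm, then the turn, a rotation vector about the tool's x, y, z in rad. In form: [[[tx, ty, tz], [rx, ry, rz]], ...]. A call has 1 to 10 rows; each row shifts and turns the pose as measured when the row begins, along the tool's axes as they then stand; what a row does not reach is not made up. A row lasts 1/8 s, in which the tool goes at most 62.5 mm and 10.7 degrees, less where a joint would pass 70% of its speed; a pose out of reach is approached as far as the arm can. A call with a gripper value outside its range is refused whole. "claw" is the opening, from 0 (shut) to 1 (fully open), set as the call begins (left out, the last holds). The fingers move at their own pace and stop on an object; "force" is the grip in N (left out, the last holds). Time passes only in rows, so rows that do not move let the fingers close. It gives the time, the measured TCP pose, the force and the opening at its end, in the units of the state.
- state(): the state, without advancing time (a new reading comes with each control period).
- camera(name): name is "side" or "top"; returns (picture, depth): 400x640x3 uint8, red, green, blue; 400x640 float32, m along the optical axis (not along the pixel's ray), 0 where there is no reading.
- calibration(name): a dict with "vfov" (degrees; the focal length in pixels is half the picture's height over the tangent of half this angle, whatever the lens; pixels are square), "cx", "cy" (the principal point, pixels), "D" ([k1, k2, p1, p2, k3] as OpenCV has them; the pictures are not rectified), "xyz" and "rotation" of the camera in the world. Camera axes: x right, y up, looking along -z (the intrinsics and any distortion apply to the point x, -y, -z); pixel columns grow to the right and rows downward; lengths in m; the calibration is good to about 2 mm. A picture is of the moment at which its call begins. calibration takes no time and is no camera call.
- hand_in(): hands the job in, once; it reports no verdict.
The state is a dict: "clock": time; "qpos": joint angles; "dq": joint speeds; "tau": joint torques, N m; "eef_pos": TCP position; "eef_rot": TCP orientation; "force": force on the tool from outside, world axes, zero at the start; "torque": the same for the moment, N m; "grip_width": finger opening in m.
Only numpy, scipy, OpenCV 4.12 (cv2) and the standard library are available. Lean on these libraries where they do the work, as an engineer would, in place of code of your own. Each camera call takes 0.05 s, during which the arm holds its last target.

## Working session

There is one attempt and no reset: what is moved stays moved. The work goes in short steps, Python scripts to look and compute and a tool call to move; the robot and the scene stay as the last step left them, time stands still between calls to the robot, and variables do not carry over. Pictures are saved under pics/ and viewed, and the job is handed in when it is done.

Besides the shell and the picture viewer there is one more tool, called after "Emit:" as a command line: name --argument value ..., lists and objects as JSON in quotes. apply_moves: Moves the arm, as the interface text tells. Its arguments: {"type":"object","properties":{"plan":{"type":"array"},"claw":{"type":"number"},"force":{"type":"number"}},"required":["plan"]}

```bash
mkdir -p pics; ls; python3 - <<'E'
from cell import state,camera,calibration,pinch_z
import cv2,numpy as np
print(pinch_z); print(state())
for n in("side","top"):
    c=calibration(n);print(n,c)
    p,d=camera(n);cv2.imwrite(f"pics/{n}0.png",p[:,:,::-1]);np.savez(f"{n}0.npz",p=p,d=d)
E
```

```text
pics
0.0187
{'clock': 0.0, 'qpos': array([ 1.14150019e+00,  3.07562590e-01,  1.50765917e+00,  4.64603387e-06,
        1.32839286e+00, -7.35158144e-02]), 'dq': array([ 3.42843933e-04,  3.97721625e-04, -9.68191562e-04, -1.00709285e-03,
        3.99403675e-04, -4.37406829e-05]), 'tau': array([ 3.11594478e-03, -4.57535505e+01, -2.51924068e+01, -8.04423024e-06,
        1.34059068e-02,  2.52466080e-06]), 'eef_pos': array([0.20002797, 0.53835236, 0.23039236]), 'eef_rot': array([ 8.21072955e-01,  5.70822372e-01, -8.71381524e-04,  5.12622028e-04]), 'force': array([ 0.46744204, -1.0439814 , -0.07912575]), 'torque': array([ 0.01908634,  0.0458464 , -0.00071365]), 'grip_width': 0.08519857901997864}
side {'vfov': 43.96780231595601, 'cx': 316.7962591229153, 'cy': 207.90667263891544, 'D': array([0.01751067, 0.        , 0.        , 0.        , 0.        ]), 'xyz': array([0.29886083, 1.21457992, 1.00534779]), 'rotation': array([-0.05500459,  0.4544682 ,  0.88114269, -0.11840909])}
top {'vfov': 54.73710301795518, 'cx': 318.6349639552495, 'cy': 200.8453396158225, 'D': array([-0.02183866,  0.        ,  0.        ,  0.        ,  0.        ]), 'xyz': array([0.40634083, 0.01844269, 1.23052114]), 'rotation': array([ 0.05230399, -0.06161487, -0.69999207,  0.70956254])}
```

View pics/side0.png

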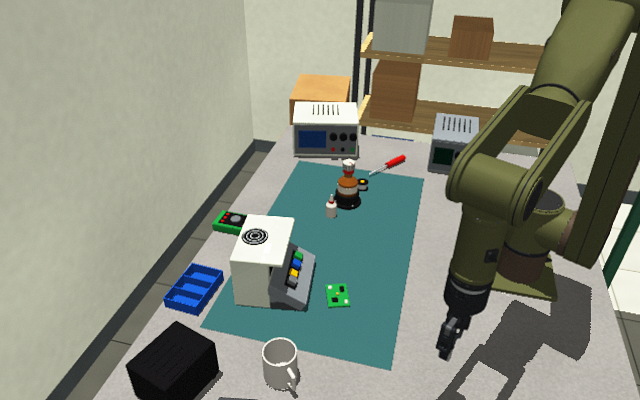

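View pics/top0.png

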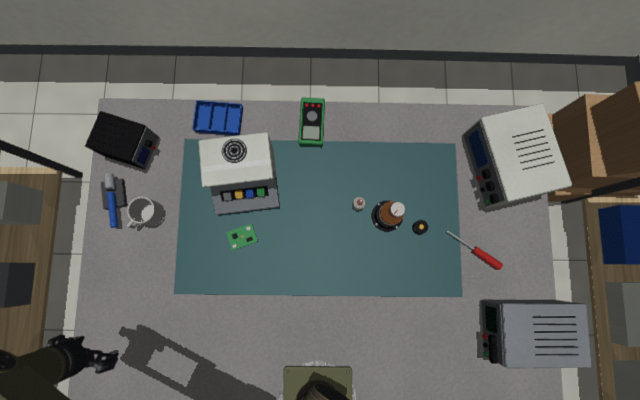

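The side view shows the extractor near (270,262) with its keys near (293,270), and the cap at (348,165). The top view shows the keys at (228–262,194), the cap at (397,209), the spool at (420,227) and the dropper at (359,204).

```bash
cat > h.py <<'E'
import numpy as np,cv2
from cell import calibration
from scipy.spatial.transform import Rotation as R
def cam(n):
    c=calibration(n);f=200/np.tan(np.radians(c['vfov'])/2)
    K=np.array([[f,0,c['cx']],[0,f,c['cy']],[0,0,1.]])
    return K,np.array(c['D']),np.array(c['xyz']),R.from_quat(c['rotation']).as_matrix()
def rays(n,uv):
    K,D,t,Rm=cam(n)
    q=cv2.undistortPoints(np.array(uv,float).reshape(-1,1,2),K,D).reshape(-1,2)
    return t,np.c_[q[:,0],-q[:,1],-np.ones(len(q))]@Rm.T   # unit depth
def pts(n,uv,dep):
    t,d=rays(n,uv);return t+d*np.asarray(dep).reshape(-1,1)
def plane(n,uv,z):
    t,d=rays(n,uv);return t+d*((z-t[2])/d[:,2])[:,None]
def proj(n,P):
    K,D,t,Rm=cam(n)
    p=(np.atleast_2d(P)-t)@Rm; p=p*[1,-1,-1]
    return cv2.projectPoints(p,np.zeros(3),np.zeros(3),K,D)[0].reshape(-1,2)
def tri(uvs):
    A=np.zeros((3,3));b=np.zeros(3)
    for n,uv in uvs:
        t,d=rays(n,[uv]);d=d[0]/np.linalg.norm(d);M=np.eye(3)-np.outer(d,d);A+=M;b+=M@t
    return np.linalg.solve(A,b)
E
python3 - <<'E'
import numpy as np,cv2
from h import *
for n,box in(("top",(205,165,290,215)),("side",(270,235,320,310))):
    z=np.load(n+"0.npz");p,d=z['p'],z['d']
    x0,y0,x1,y1=box
    hsv=cv2.cvtColor(p,cv2.COLOR_RGB2HSV)
    for col,lo,hi in(("g",(45,120,50),(75,255,255)),("b",(100,120,60),(125,255,255)),("y",(18,120,80),(35,255,255))):
        m=cv2.inRange(hsv,lo,hi);mm=np.zeros_like(m);mm[y0:y1,x0:x1]=m[y0:y1,x0:x1]
        v,u=np.nonzero(mm)
        if len(u)==0: print(n,col,"none");continue
        P=pts(n,np.c_[u,v],d[v,u])
        print(n,col,len(u),u.min(),u.max(),v.min(),v.max(),P.mean(0).round(4),P.min(0).round(3),P.max(0).round(3))
# cap white
    c={"top":(380,195,412,222),"side":(335,150,362,215)}[n]
    x0,y0,x1,y1=c
    m=cv2.inRange(hsv,(0,0,140),(180,60,255));mm=np.zeros_like(m);mm[y0:y1,x0:x1]=m[y0:y1,x0:x1]
    v,u=np.nonzero(mm);P=pts(n,np.c_[u,v],d[v,u]);print(n,"cap",len(u),P.mean(0).round(4),np.median(P,0).round(4),P.min(0).round(3),P.max(0).round(3))
    S={"top":[(420,227),(359,204),(141,210),(242,237)],"side":[(363,184),(331,208),(281,360),(338,294)]}[n]
    for s in S: print(s,pts(n,[s],d[s[1],s[0]]).round(3))
for n,b in(("top",(195,120,295,260)),("top",(345,185,435,245)),("side",(220,200,350,320)),("side",(310,145,390,225))):
    p=np.load(n+"0.npz")['p'][b[1]:b[3],b[0]:b[2]]
    cv2.imwrite(f"pics/{n}_crop{b[0]}.png",cv2.resize(p[:,:,::-1],None,fx=6 if b[0]!=220 else 5,fy=6 if b[0]!=220 else 5,interpolation=cv2.INTER_CUBIC)[:600])
E
```

```text
top g 60 257 264 188 196 [0.6201 0.1818 0.0718] [0.61  0.171 0.055] [0.632 0.193 0.081]
top b 65 246 253 189 197 [0.615  0.2153 0.071 ] [0.604 0.205 0.048] [0.629 0.228 0.083]
top y 59 235 242 191 198 [0.6089 0.2457 0.0843] [0.406 0.018 0.05 ] [0.623 0.26  1.231]
top cap 146 [ 0.5592 -0.2121  0.1796] [ 0.5603 -0.2159  0.1651] [ 0.406 -0.233  0.16 ] [0.58  0.018 1.231]
(420, 227) [[ 0.523 -0.314  0.033]]
(359, 204) [[ 0.588 -0.12   0.063]]
(141, 210) [[0.567 0.568 0.012]]
(242, 237) [[0.486 0.243 0.011]]
side g 65 293 302 250 260 [0.6208 0.1842 0.0683] [0.609 0.161 0.05 ] [0.633 0.197 0.078]
side b 82 291 301 258 269 [0.6162 0.2173 0.0672] [0.606 0.182 0.046] [0.629 0.229 0.08 ]
side y 58 289 298 268 276 [0.6137 0.2492 0.0627] [0.603 0.232 0.051] [0.626 0.275 0.078]
side cap 240 [ 0.5898 -0.3992  0.0478] [ 0.5763 -0.4681  0.0025] [ 0.542 -0.6   -0.006] [ 0.669 -0.112  0.17 ]
(363, 184) [[ 0.519 -0.3    0.029]]
(331, 208) [[ 0.592 -0.105  0.042]]
(281, 360) [[0.569 0.499 0.011]]
(338, 294) [[0.487 0.244 0.007]]
```

```bash
ls pics; python3 - <<'E'
import cv2,numpy as np
a=[cv2.imread(f"pics/{f}.png") for f in("top_crop195","top_crop345","side_crop220","side_crop310")]
a=[cv2.resize(x,(400,300)) for x in a]
cv2.imwrite("pics/m.png",np.vstack([np.hstack(a[:2]),np.hstack(a[2:])]))
E
```

```text
side0.png
side_crop220.png
side_crop310.png
top0.png
top_crop195.png
top_crop345.png
```

View pics/m.png

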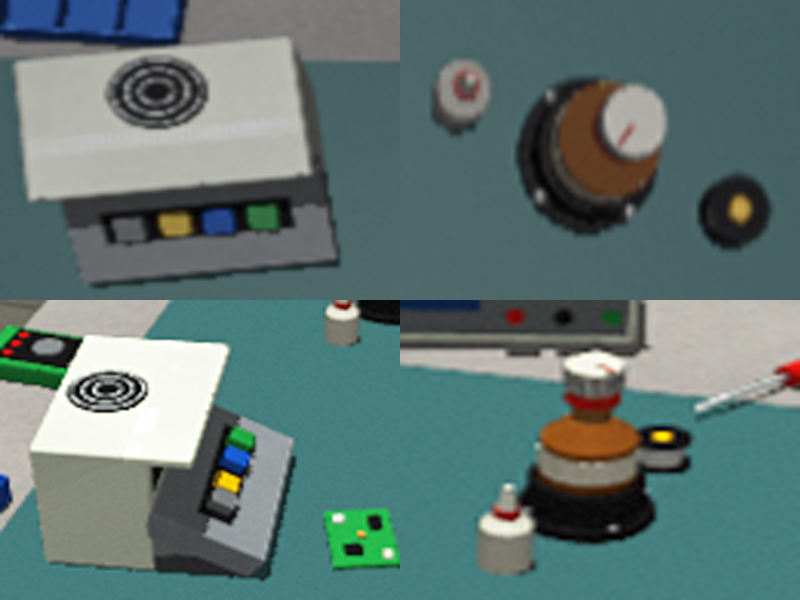

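The mosaic shows green outermost right, yellow down, and the cap's red mark. Next I'll get the extractor's yaw and pose, and the cap centre.

```bash
python3 - <<'E'
import numpy as np,cv2
from h import *
for n,box in(("top",(195,125,280,190)),("side",(222,205,305,310))):
    z=np.load(n+"0.npz");p,d=z['p'],z['d'];x0,y0,x1,y1=box
    v,u=np.mgrid[y0:y1,x0:x1];u=u.ravel();v=v.ravel();dd=d[v,u];ok=dd>0;u,v,dd=u[ok],v[ok],dd[ok]
    P=pts(n,np.c_[u,v],dd)
    k=(P[:,2]>0.155)&(P[:,2]<0.18)
    r=cv2.minAreaRect((P[k,:2]*1000).astype(np.float32));print(n,"roof",k.sum(),r,P[k,2].mean())
for n,box in(("top",(200,175,290,225)),("side",(270,235,330,315))):
    z=np.load(n+"0.npz");p,d=z['p'],z['d'];x0,y0,x1,y1=box
    v,u=np.mgrid[y0:y1,x0:x1];u=u.ravel();v=v.ravel();dd=d[v,u];ok=dd>0;u,v,dd=u[ok],v[ok],dd[ok]
    P=pts(n,np.c_[u,v],dd)
    k=(P[:,2]>0.033)&(P[:,2]<0.085);P=P[k];u=u[k];v=v[k];dd=dd[k]
    best=None;rng=np.random.default_rng(0)
    for i in range(500):
        a=P[rng.choice(len(P),3,False)];nn=np.cross(a[1]-a[0],a[2]-a[0]);L=np.linalg.norm(nn)
        if L<1e-5: continue
        nn/=L;s=abs((P-a[0])@nn)<.003
        if best is None or s.sum()>best.sum(): best=s
    c=P[best].mean(0);nn=np.linalg.svd(P[best]-c)[2][2];nn*=np.sign(nn[2])
    print(n,"panel n",nn.round(3),"tilt",np.degrees(np.arccos(nn[2])),"yaw",np.arctan2(-nn[1],-nn[0]),best.sum())
    q=P[best];yw=0.13;print(q.min(0),q.max(0))
    hsv=cv2.cvtColor(p,cv2.COLOR_RGB2HSV)[v,u]
    h=(P-c)@nn
    for col,lo,hi in(("g",45,75),("b",100,125),("y",18,35)):
        m=(hsv[:,0]>lo)&(hsv[:,0]<hi)&(hsv[:,1]>110)&(hsv[:,2]>50)&(h>(.009 if col!='y' else .003))&(h<.02)
        Q=P[m];r=cv2.minAreaRect((Q[:,:2]*1000).astype(np.float32))
        print(n,col,m.sum(),Q.mean(0).round(4),"h",np.median(h[m]).round(4),np.round(r[0],1),np.round(r[1],1),r[2])
        # ray/plane at z
        zc=.0711 if col!='y' else .0642
        print("   plane",plane(n,[[u[m].mean(),v[m].mean()]],zc)[0].round(4))
# cap
for n,box in(("top",(380,195,415,225)),("side",(335,150,362,185))):
    z=np.load(n+"0.npz");p,d=z['p'],z['d'];x0,y0,x1,y1=box
    v,u=np.mgrid[y0:y1,x0:x1];u=u.ravel();v=v.ravel();P=pts(n,np.c_[u,v],d[v,u])
    k=(P[:,2]>.157)&(P[:,2]<.172)
    (c,r)=cv2.minEnclosingCircle((P[k,:2]*1000).astype(np.float32));print(n,"cap",k.sum(),P[k].mean(0),c,r)
    if n=="top":
      hs=cv2.cvtColor(p,cv2.COLOR_RGB2HSV)[v,u];m=(hs[:,1]<60)&(hs[:,2]>130);print("rays",plane(n,np.c_[u,v][m],.164).mean(0),m.sum())
    k=(P[:,2]>.14)&(P[:,2]<.17);
    (c,r)=cv2.minEnclosingCircle((P[k,:2]*1000).astype(np.float32));print("   col",k.sum(),c,r)
E
```

```text
top roof 3345 ((698.3436889648438, 246.1494140625), (138.73243713378906, 202.3590087890625), 8.027088165283203) 0.1667197303580904
side roof 2533 ((699.3129272460938, 244.79119873046875), (139.0099334716797, 204.45701599121094), 8.088652610778809) 0.16489509261906338
top panel n [-0.496 -0.071  0.865] tilt 30.099556052972297 yaw 0.1422511676465039 1266
[0.55798171 0.13059396 0.03307146] [0.6706971  0.33491521 0.08454256]
top g 55 [0.6197 0.1824 0.0727] h 0.013 [620.  183.2] [20.4 22.2] 9.742857933044434
   plane [0.62   0.1826 0.0711]
top b 55 [0.6152 0.2166 0.0731] h 0.0133 [615.8 217. ] [23.2 21.5] 5.209987163543701
   plane [0.6156 0.2169 0.0711]
top y 52 [0.6127 0.2492 0.0657] h 0.0058 [612.1 249.4] [21.2 22.9] 14.38852596282959
   plane [0.613  0.2495 0.0642]
side panel n [-0.497 -0.072  0.865] tilt 30.13164168584461 yaw 0.1441753522895596 1152
[0.56214472 0.12843686 0.03304667] [0.66264112 0.33785564 0.08489116]
side g 45 [0.6211 0.184  0.0715] h 0.0136 [620.6 183.4] [20.6 25. ] 7.493045330047607
   plane [0.6212 0.1836 0.0711]
side b 52 [0.6159 0.2171 0.0714] h 0.0132 [616.3 216.4] [22.5 23.6] 17.202770233154297
   plane [0.616  0.2168 0.0711]
side y 46 [0.6142 0.2499 0.0642] h 0.0054 [614.4 256.1] [20.6 37. ] 7.665155410766602
   plane [0.6143 0.2499 0.0642]
top cap 167 [ 0.56115726 -0.21395788  0.16470502] (561.2516479492188, -214.64500427246094) 20.585481643676758
rays [ 0.56149114 -0.21576357  0.164     ] 150
   col 185 (561.4972534179688, -214.64031982421875) 20.730743408203125
side cap 78 [ 0.56157912 -0.21191487  0.16298715] (562.0106201171875, -215.64242553710938) 22.913867950439453
   col 125 (563.2894897460938, -215.26551818847656) 22.967248916625977
```

```bash
cat >> h.py <<'E'
def plan(pos,Rt,N,p0=None,R0=None):
    from cell import state
    from scipy.spatial.transform import Slerp
    s=state(); p=np.array(s['eef_pos']) if p0 is None else p0; r=R.from_quat(s['eef_rot']) if R0 is None else R0
    rr=R.from_matrix(Rt); rv=(r.inv()*rr).as_rotvec()/N
    out=[]
    dp=(np.array(pos)-p)/N
    for i in range(N):
        ri=r*R.from_rotvec(rv*i)
        out.append([(ri.inv().apply(dp)*100).round(2).tolist(),rv.round(3).tolist()])
    print(str(out).replace(' ',''))
yaw=0.143
X=np.array([np.cos(yaw),np.sin(yaw),0]);Y=np.array([-np.sin(yaw),np.cos(yaw),0])
n=-.5*X+np.sqrt(.75)*np.array([0,0,1])
Rkey=np.c_[Y,np.cross(-n,Y),-n]
green=np.array([.6205,.1835,.0715])-.0015*Y
cap=np.array([.5615,-.215,.1518])
def rel(pos,Rt):
    from cell import state
    s=state();r=R.from_quat(s['eef_rot']);print("cm",(r.inv().apply(np.array(pos)-s['eef_pos'])*100).round(2),"rv",(r.inv()*R.from_matrix(Rt)).as_rotvec().round(3),"q",np.round(s['qpos'],2),"F",np.round(s['force'],1),"w",round(s['grip_width'],4),"t",s['clock'])
E
python3 -c "
from h import *
print(Rkey.round(3)); plan(green+.12*n,Rkey,10)"
```

```text
[[-0.143  0.857  0.495]
 [ 0.99   0.123  0.071]
 [ 0.     0.5   -0.866]]
[[[-2.16,4.66,0.55],[-0.051,0.013,-0.049]],[[-2.39,4.51,0.76],[-0.051,0.013,-0.049]],[[-2.62,4.35,0.95],[-0.051,0.013,-0.049]],[[-2.84,4.16,1.14],[-0.051,0.013,-0.049]],[[-3.06,3.95,1.3],[-0.051,0.013,-0.049]],[[-3.26,3.73,1.46],[-0.051,0.013,-0.049]],[[-3.46,3.49,1.6],[-0.051,0.013,-0.049]],[[-3.64,3.23,1.73],[-0.051,0.013,-0.049]],[[-3.82,2.96,1.84],[-0.051,0.013,-0.049]],[[-3.98,2.67,1.93],[-0.051,0.013,-0.049]]]
```

Emit:
apply_moves --plan '[[[-2.2,4.7,0.5],[-0.05,0.013,-0.05]],[[-2.4,4.5,0.8],[-0.05,0.013,-0.05]],[[-2.6,4.3,0.9],[-0.05,0.013,-0.05]],[[-2.8,4.2,1.1],[-0.05,0.013,-0.05]],[[-3.1,4.0,1.3],[-0.05,0.013,-0.05]],[[-3.3,3.7,1.5],[-0.05,0.013,-0.05]],[[-3.5,3.5,1.6],[-0.05,0.013,-0.05]],[[-3.6,3.2,1.7],[-0.05,0.013,-0.05]],[[-3.8,3.0,1.8],[-0.05,0.013,-0.05]]]' --claw 0 --force 40

```text
clock: 1.23
eef_pos: [0.5365, 0.2069, 0.1794]
eef_rot: [0.642, 0.73, 0.176, 0.153]
force: [0.7, 0.7, -0.1]
grip_width: -0.0003
```

```bash
python3 -c "
from h import *
rel(green+.08*n,Rkey)"
```

```text
cm [-3.62  1.84  5.26] rv [-0.052  0.004 -0.015] q [ 0.36  0.19  1.96 -0.2   0.55 -1.19] F [ 0.7  0.7 -0.1] w -0.0003 t 1.225
```

Emit:
apply_moves --plan '[[[-3.6,1.8,1.2],[-0.05,0,-0.015]],[[0,0,2.0],[0,0,0]],[[0,0,2.0],[0,0,0]],[[0,0,0],[0,0,0]]]'

```text
clock: 1.72
eef_pos: [0.5839, 0.1701, 0.1394]
eef_rot: [0.636, 0.728, 0.192, 0.171]
force: [0.1, 0.3, -0.2]
grip_width: -0.0006
```

```bash
python3 - <<'E'
from h import *
from cell import camera
rel(green+.03*n,Rkey)
p,d=camera("side");cv2.imwrite("pics/s1.png",cv2.resize(p[180:330,210:410,::-1],None,fx=4,fy=4,interpolation=cv2.INTER_CUBIC))
E
```

```text
cm [ 0.7  -0.08  4.78] rv [-0.003  0.009 -0.005] q [ 0.25  0.28  2.   -0.18  0.36 -1.3 ] F [ 0.1  0.3 -0.2] w -0.0006 t 1.725
```

View pics/s1.png

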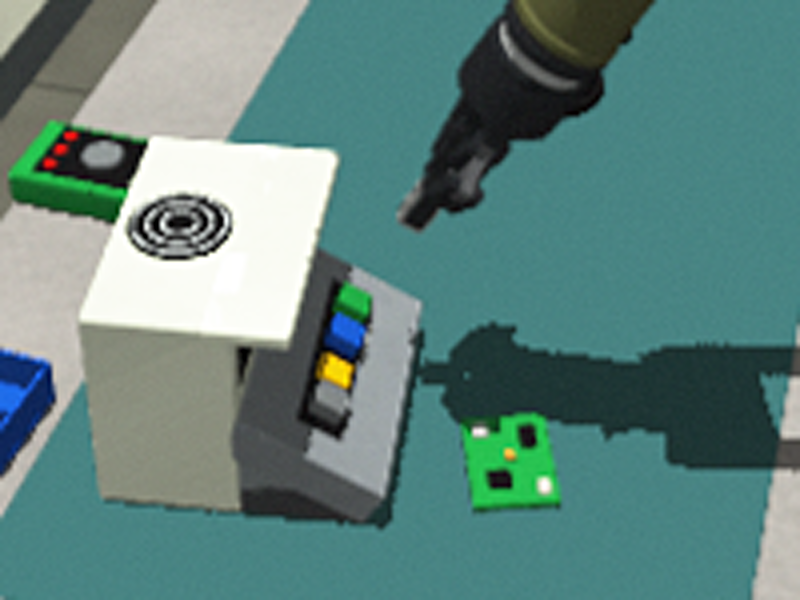

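The closed fingertips (around (410,215) in the crop) are lined up with the green key at (352,300), and clear of the visor.

Emit:
apply_moves --plan '[[[0.7,-0.1,2.0],[0,0.01,0]],[[0,0,2.0],[0,0,0]],[[0,0,0.8],[0,0,0]],[[0,0,0],[0,0,0]]]'

```text
clock: 2.28
eef_pos: [0.606, 0.1821, 0.1004]
eef_rot: [0.633, 0.729, 0.197, 0.169]
force: [0.0, -1.2, 0.2]
grip_width: 0.0001
```

```bash
python3 - <<'E'
from h import *
from cell import camera
rel(green,Rkey)
p,d=camera("side");cv2.imwrite("pics/s2.png",cv2.resize(p[180:330,210:410,::-1],None,fx=4,fy=4,interpolation=cv2.INTER_CUBIC))
E
```

```text
cm [-0.23 -0.18  3.23] rv [ 0.001 -0.003 -0.003] q [ 0.26  0.37  2.   -0.21  0.26 -1.26] F [ 0.  -1.2  0.2] w 0.0001 t 2.275
```

View pics/s2.png

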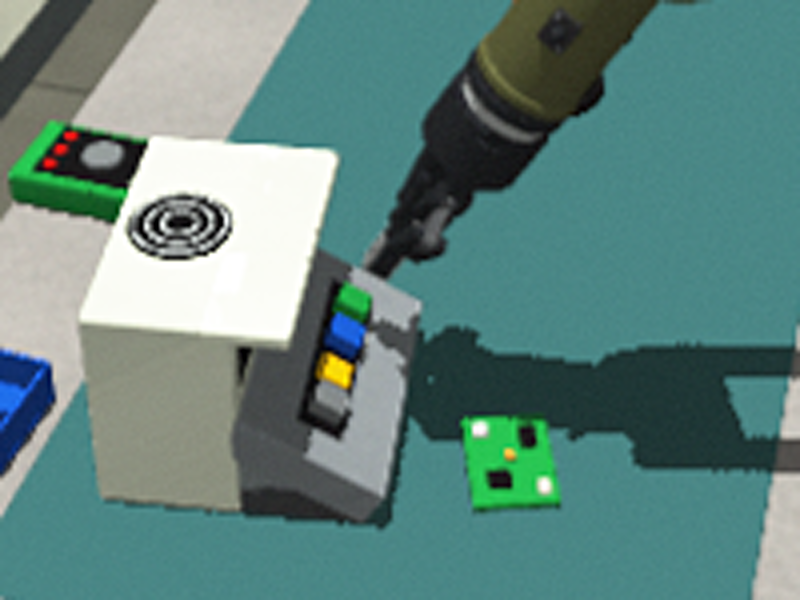

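Emit:
apply_moves --plan '[[[-0.2,-0.2,1.0],[0.04,0,0]],[[0,0,1.0],[0,0,0]],[[0,0,0.7],[0,0,0]],[[0,0,0],[0,0,0]]]'

```text
clock: 2.82
eef_pos: [0.6172, 0.1823, 0.0776]
eef_rot: [0.636, 0.733, 0.184, 0.157]
force: [0.2, 0.1, 0.7]
grip_width: 0.0
```

```bash
python3 - <<'E'
from h import *
rel(green,Rkey)
E
```

```text
cm [-0.08  0.02  0.7 ] rv [-0.035 -0.004 -0.003] q [ 0.25  0.42  1.97 -0.17  0.28 -1.31] F [0.2 0.1 0.7] w 0.0 t 2.825
```

Emit:
apply_moves --plan '[[[-0.1,0,0.5],[0,0,0]],[[0,0,0.4],[0,0,0]],[[0,0,0.3],[0,0,0]]]'

```text
clock: 3.2
eef_pos: [0.6229, 0.182, 0.0671]
eef_rot: [0.636, 0.733, 0.184, 0.157]
force: [0.3, -0.9, 0.9]
grip_width: -0.0001
```

```bash
python3 - <<'E'
from h import *
rel(green,Rkey)
E
```

```text
cm [ 0.03  0.02 -0.49] rv [-0.034 -0.004 -0.003] q [ 0.24  0.44  1.96 -0.18  0.25 -1.31] F [ 0.3 -0.9  0.9] w -0.0001 t 3.2
```

Emit:
apply_moves --plan '[[[0,0,0.3],[0,0,0]],[[0,0,0.1],[0,0,0]]]'

```text
clock: 3.45
eef_pos: [0.6241, 0.1822, 0.0647]
eef_rot: [0.636, 0.733, 0.185, 0.157]
force: [-13.0, -2.2, 18.6]
grip_width: -0.0002
```

Emit:
apply_moves --plan '[[[0,0,0.3],[0,0,0]],[[0,0,0],[0,0,0]]]'

```text
clock: 3.7
eef_pos: [0.6238, 0.1823, 0.0655]
eef_rot: [0.636, 0.733, 0.186, 0.158]
force: [0.4, -0.7, 0.2]
grip_width: 0.0001
```

```bash
python3 - <<'E'
from h import *
from cell import camera
rel(green,Rkey)
p,d=camera("side");cv2.imwrite("pics/s3.png",cv2.resize(p[220:320,230:364,::-1],None,fx=6,fy=6,interpolation=cv2.INTER_CUBIC)[:600,:800])
E
```

```text
cm [ 0.02  0.01 -0.68] rv [-0.031 -0.004 -0.002] q [ 0.24  0.44  1.97 -0.19  0.24 -1.3 ] F [ 0.4 -0.7  0.2] w 0.0001 t 3.7
```

View pics/s3.png

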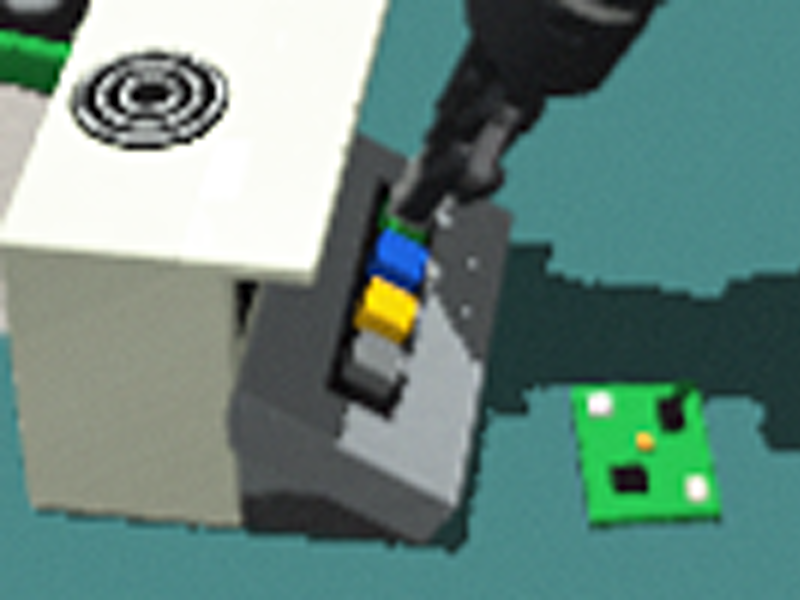

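The yellow key (385,310) now stands proud and green is down under the fingers. I'll back out along the key axis and check.

Emit:
apply_moves --plan '[[[0,0,-1.5],[0,0,0]],[[0,0,-3.5],[0,0,0]],[[0,-0.5,-5.0],[0,0,0]],[[0,-2.0,-5.0],[0.08,0,0]],[[0,-2.0,-5.0],[0.08,0,0]]]'

```text
clock: 4.38
eef_pos: [0.4885, 0.1623, 0.2243]
eef_rot: [0.647, 0.746, 0.121, 0.102]
force: [1.1, -0.1, 0.4]
grip_width: 0.0002
```

```bash
python3 - <<'E'
from h import *
from cell import camera
for nn,b in(("side",(270,235,330,315)),("top",(200,175,290,225))):
    p,d=camera(nn);x0,y0,x1,y1=b
    cv2.imwrite(f"pics/{nn}4.png",cv2.resize(p[y0:y1,x0:x1,::-1],None,fx=6,fy=6,interpolation=cv2.INTER_CUBIC))
    v,u=np.mgrid[y0:y1,x0:x1];u=u.ravel();v=v.ravel();P=pts(nn,np.c_[u,v],d[v,u])
    h=(P-green)@n+.014
    hs=cv2.cvtColor(p,cv2.COLOR_RGB2HSV)[v,u]
    for col,lo,hi in(("g",45,75),("b",100,125),("y",18,35)):
        m=(hs[:,0]>lo)&(hs[:,0]<hi)&(hs[:,1]>110)&(hs[:,2]>50)&(h<.03)
        print(nn,col,m.sum(),np.percentile(h[m],[25,50,75,90]).round(4))
E
```

```text
side g 117 [0.0027 0.0052 0.0068 0.008 ]
side b 69 [0.0096 0.0126 0.0146 0.0158]
side y 81 [0.0067 0.0122 0.0137 0.0147]
top g 63 [0.0051 0.0068 0.009  0.0106]
top b 72 [0.0115 0.0141 0.016  0.0178]
top y 75 [0.0114 0.0146 0.0172 0.0184]
```

View pics/side4.png

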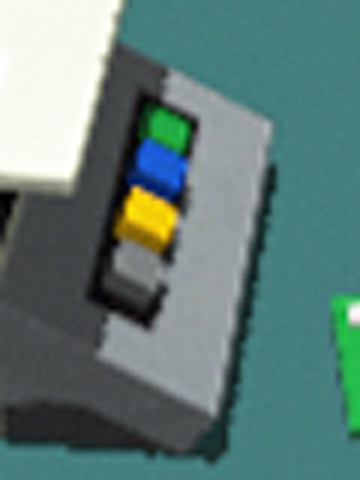

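Both views agree: green is down at about 6 mm proud, and blue and yellow are up at about 14 mm. On to the cap.

```bash
python3 - <<'E'
from h import *
from cell import state,pinch_z
print(pinch_z)
s=state();r=R.from_quat(s['eef_rot'])
x=r.as_matrix()[:,0];a=np.arctan2(x[1],x[0]);print(a,s['qpos'])
Rd=np.c_[[np.cos(a),np.sin(a),0],[np.sin(a),-np.cos(a),0],[0,0,-1]]
plan([cap[0],cap[1],.235],Rd,8)
E
```

```text
0.0187
1.7144844271645634 [ 0.26249548  0.07967173  1.87290991 -0.0433371   0.86228358 -1.4282632 ]
[[[-4.8,0.22,-0.04],[0.041,-0.001,-0.0]],[[-4.8,0.22,-0.04],[0.041,-0.001,-0.0]],[[-4.8,0.21,-0.05],[0.041,-0.001,-0.0]],[[-4.8,0.21,-0.05],[0.041,-0.001,-0.0]],[[-4.8,0.21,-0.06],[0.041,-0.001,-0.0]],[[-4.8,0.2,-0.06],[0.041,-0.001,-0.0]],[[-4.8,0.2,-0.07],[0.041,-0.001,-0.0]],[[-4.8,0.2,-0.07],[0.041,-0.001,-0.0]]]
```

Emit:
apply_moves --plan '[[[-4.8,0.2,-0.5],[0.041,0,0]],[[-4.8,0.2,-0.3],[0.041,0,0]],[[-4.8,0.2,0],[0.041,0,0]],[[-4.8,0.2,0],[0.041,0,0]],[[-4.8,0.2,0],[0.041,0,0]],[[-4.8,0.2,0],[0.041,0,0]],[[-4.8,0.2,0],[0.041,0,0]],[[-4.8,0.2,0],[0.041,0,0]]]' --claw 1

```text
clock: 5.48
eef_pos: [0.562, -0.2215, 0.2353]
eef_rot: [0.651, 0.759, 0.002, -0.005]
force: [0.8, 0.5, 0.1]
grip_width: 0.0851
```

Emit:
apply_moves --plan '[[[0,0,0],[0,0,0.18]],[[0,0,0],[0,0,0.18]],[[0,0,0],[0,0,0.18]],[[0,0,0],[0,0,0.18]],[[0,0,0],[0,0,0.18]],[[0,0,0],[0,0,0.18]],[[0,0,0],[0,0,0.18]],[[0,0,0],[0,0,0.18]],[[0,0,0],[0,0,0.18]]]'

```text
clock: 6.6
eef_pos: [0.563, -0.2263, 0.2248]
eef_rot: [1.0, 0.023, -0.005, -0.007]
force: [-0.5, -0.8, -0.0]
grip_width: 0.0855
```

Emit:
apply_moves --plan '[[[0,0,0],[0,0,0.18]],[[0,0,0],[0,0,0.18]],[[0,0,0],[0,0,0.18]],[[0,0,0],[0,0,0.18]],[[0,0,0],[0,0,0.18]],[[0,0,0],[0,0,0.18]],[[0,0,0],[0,0,0.18]],[[0,0,0],[0,0,0.18]],[[0,0,0],[0,0,0.18]]]'

```text
clock: 7.72
eef_pos: [0.5623, -0.2251, 0.2158]
eef_rot: [-0.687, 0.727, 0.013, 0.0]
force: [0.5, -0.8, 0.5]
grip_width: 0.0852
```

```bash
cat >> h.py <<'E'
def down(pos):
    from cell import state
    s=state();r=R.from_quat(s['eef_rot']);x=r.as_matrix()[:,0];a=np.arctan2(x[1],x[0])
    Rd=np.c_[[np.cos(a),np.sin(a),0],[np.sin(a),-np.cos(a),0],[0,0,-1]]
    print("ang",round(a,3),"z",round(s['eef_pos'][2],4),"T",np.round(s['torque'],3));rel(pos,Rd)
E
python3 - <<'E'
from h import *
down([cap[0],cap[1],.19])
E
```

```text
ang -1.627 z 0.2158 T [-0.014  0.055 -0.01 ]
cm [-0.96  0.09  2.6 ] rv [0.018 0.018 0.   ] q [-0.46  0.37  1.44  0.01  1.35  1.17] F [ 0.5 -0.8  0.5] w 0.0852 t 7.725
```

Emit:
apply_moves --plan '[[[-0.9,0.1,1.5],[0.02,0.02,0]],[[0,0,1.0],[0,0,0]],[[0,0,0],[0,0,0]]]'

```text
clock: 8.1
eef_pos: [0.5617, -0.216, 0.1883]
eef_rot: [-0.687, 0.727, -0.001, -0.0]
force: [0.2, -0.5, 0.5]
grip_width: 0.0853
```

```bash
python3 - <<'E'
from h import *
from cell import camera
down([cap[0],cap[1],.132])
p,d=camera("side");cv2.imwrite("pics/s5.png",cv2.resize(p[110:230,290:410,::-1],None,fx=5,fy=5,interpolation=cv2.INTER_CUBIC))
E
```

```text
ang -1.628 z 0.1883 T [ 0.066  0.02  -0.057]
cm [-0.11  0.04  5.63] rv [-0.001 -0.001  0.   ] q [-0.44  0.38  1.51 -0.    1.25  1.19] F [ 0.2 -0.5  0.5] w 0.0853 t 8.1
```

View pics/s5.png

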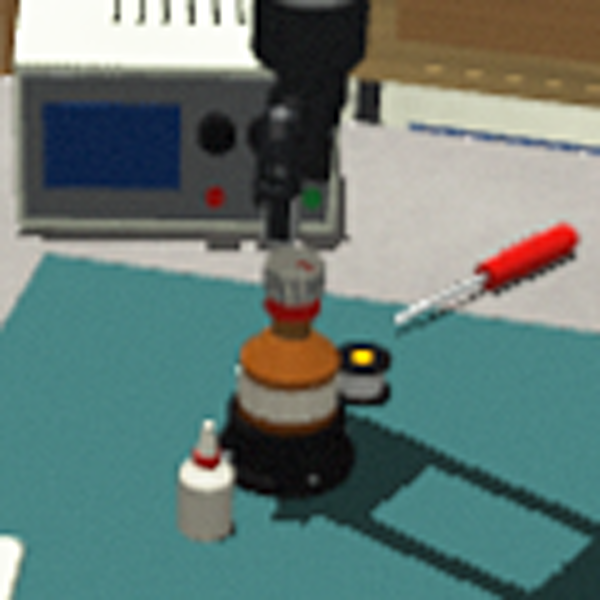

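The fingers hang above the cap at (293,275) in the crop, and the bystanders are clear. I'll go down.

Emit:
apply_moves --plan '[[[-0.1,0,2.0],[0,0,0]],[[0,0,2.0],[0,0,0]],[[0,0,1.2],[0,0,0]],[[0,0,0],[0,0,0]]]'

```text
clock: 8.65
eef_pos: [0.5649, -0.2177, 0.1374]
eef_rot: [-0.686, 0.727, -0.004, 0.001]
force: [-0.7, -0.2, 0.1]
grip_width: 0.0852
```

```bash
python3 - <<'E'
from h import *
down([cap[0],cap[1],.132])
E
```

```text
ang -1.628 z 0.1374 T [-0.028 -0.046  0.032]
cm [-0.25  0.36  0.54] rv [-0.007 -0.003  0.   ] q [-0.44  0.43  1.57 -0.    1.14  1.19] F [-0.7 -0.2  0.1] w 0.0852 t 8.65
```

Correct the lateral error, then close.

Emit:
apply_moves --plan '[[[-0.2,0.3,0.4],[0,0,0]],[[0,0,0],[0,0,0]]]'

```text
clock: 8.9
eef_pos: [0.5628, -0.2159, 0.1343]
eef_rot: [-0.686, 0.727, -0.005, 0.001]
force: [0.1, 0.1, 1.2]
grip_width: 0.0856
```

```bash
python3 - <<'E'
from h import *
down([cap[0],cap[1],.133])
E
```

```text
ang -1.628 z 0.1343 T [0.013 0.034 0.034]
cm [-0.09  0.13  0.13] rv [-0.009 -0.004  0.   ] q [-0.44  0.43  1.58 -0.    1.12  1.19] F [0.1 0.1 1.2] w 0.0856 t 8.9
```

Emit:
apply_moves --plan '[[[-0.1,0.1,0],[-0.009,-0.004,0]],[[0,0,0],[0,0,0]],[[0,0,0],[0,0,0]],[[0,0,0],[0,0,0]]]' --claw 0 --force 60

```text
clock: 9.4
eef_pos: [0.5625, -0.2158, 0.136]
eef_rot: [-0.686, 0.727, -0.001, -0.0]
force: [-0.4, -0.4, -0.1]
grip_width: 0.0386
```

```bash
python3 - <<'E'
from h import *
down([cap[0],cap[1],.133])
E
```

```text
ang -1.628 z 0.136 T [0.193 0.079 0.046]
cm [-0.07  0.1   0.3 ] rv [-0.001 -0.002  0.   ] q [-0.44  0.43  1.58 -0.    1.14  1.19] F [-0.4 -0.4 -0.1] w 0.0386 t 9.4
```

Emit:
apply_moves --plan '[[[0,0,0.3],[0,0,0]],[[0,0,0.3],[0,0,0]],[[0,0,0.2],[0,0,0]]]'

```text
clock: 9.78
eef_pos: [0.563, -0.2156, 0.1308]
eef_rot: [-0.686, 0.727, -0.002, 0.001]
force: [-1.6, 0.3, 7.0]
grip_width: 0.0383
```

```bash
python3 - <<'E'
from h import *
down([cap[0],cap[1],.130])
E
```

```text
ang -1.628 z 0.1308 T [0.13 0.33 0.06]
cm [-0.05  0.15  0.08] rv [-0.004 -0.002  0.   ] q [-0.44  0.43  1.58 -0.    1.12  1.19] F [-1.6  0.3  7. ] w 0.0383 t 9.775
```

Emit:
apply_moves --plan '[[[0,0,0.3],[0,0,0]],[[0,0,0.2],[0,0,0]]]'

```text
clock: 10.02
eef_pos: [0.5634, -0.2157, 0.1298]
eef_rot: [-0.687, 0.727, -0.003, 0.001]
force: [-4.9, 0.7, 15.2]
grip_width: 0.0387
```

```bash
python3 - <<'E'
from h import *
down([cap[0],cap[1],.130])
E
```

```text
ang -1.628 z 0.1298 T [0.481 0.918 0.129]
cm [-0.06  0.2  -0.02] rv [-0.007 -0.003  0.   ] q [-0.44  0.43  1.59 -0.    1.12  1.19] F [-4.9  0.7 15.2] w 0.0387 t 10.025
```

Fully pressed: it stopped hard after about 6 mm, at 15 N. Now I'll turn it counter-clockwise while pressing, watching the torque.

Emit:
apply_moves --plan '[[[0,0.1,0.1],[0,0,-0.1]],[[0,0,0.1],[0,0,-0.1]]]'

```text
clock: 10.28
eef_pos: [0.5626, -0.2156, 0.1301]
eef_rot: [0.758, -0.653, 0.004, -0.001]
force: [-2.4, -0.7, 7.5]
grip_width: 0.0379
```

```bash
python3 - <<'E'
from h import *
down([cap[0],cap[1],.130])
E
```

```text
ang -1.422 z 0.1301 T [ 0.446  0.476 -0.037]
cm [-0.07  0.1   0.01] rv [-0.008 -0.005  0.   ] q [-0.44  0.43  1.59  0.    1.11  0.99] F [-2.4 -0.7  7.5] w 0.0379 t 10.275
```

Emit:
apply_moves --plan '[[[0,0.1,0.1],[0,0,-0.1]],[[0,0,0.1],[0,0,-0.1]]]'

```text
clock: 10.52
eef_pos: [0.5624, -0.2156, 0.1301]
eef_rot: [0.821, -0.571, 0.006, -0.002]
force: [-2.0, -2.1, 8.4]
grip_width: 0.0387
```

```bash
python3 - <<'E'
from h import *
down([cap[0],cap[1],.130])
E
```

```text
ang -1.216 z 0.1301 T [ 0.502  0.781 -0.128]
cm [-0.09  0.06  0.01] rv [-0.009 -0.007  0.   ] q [-0.44  0.43  1.59  0.    1.11  0.78] F [-2.  -2.1  8.4] w 0.0387 t 10.525
```

Emit:
apply_moves --plan '[[[-0.05,0.05,0.1],[-0.005,-0.005,-0.1]],[[0,0,0.15],[0,0,-0.1]]]'

```text
clock: 10.78
eef_pos: [0.5623, -0.2159, 0.1299]
eef_rot: [0.875, -0.484, 0.003, -0.001]
force: [-2.6, 1.1, 11.3]
grip_width: 0.0384
```

```bash
python3 - <<'E'
from h import *
down([cap[0],cap[1],.130])
E
```

```text
ang -1.011 z 0.1299 T [ 0.723  0.973 -0.192]
cm [-0.12  0.02 -0.01] rv [-0.004 -0.005  0.   ] q [-0.44  0.43  1.59  0.    1.12  0.57] F [-2.6  1.1 11.3] w 0.0384 t 10.775
```

Emit:
apply_moves --plan '[[[-0.05,0.05,0.15],[-0.005,-0.005,-0.1]],[[0,0,0.15],[0,0,-0.1]]]'

```text
clock: 11.02
eef_pos: [0.5623, -0.216, 0.1299]
eef_rot: [0.92, -0.392, 0.001, 0.0]
force: [-3.1, -0.2, 10.7]
grip_width: 0.0385
```

```bash
python3 - <<'E'
from h import *
from cell import camera
down([cap[0],cap[1],.130])
p,d=camera("side");cv2.imwrite("pics/s6.png",cv2.resize(p[145:205,320:380,::-1],None,fx=10,fy=10,interpolation=cv2.INTER_CUBIC))
E
```

```text
ang -0.805 z 0.1299 T [ 0.557  0.877 -0.183]
cm [-0.13 -0.01 -0.01] rv [-0.001 -0.002  0.   ] q [-0.44  0.43  1.58 -0.    1.12  0.37] F [-3.1 -0.2 10.7] w 0.0385 t 11.025
```

View pics/s6.png

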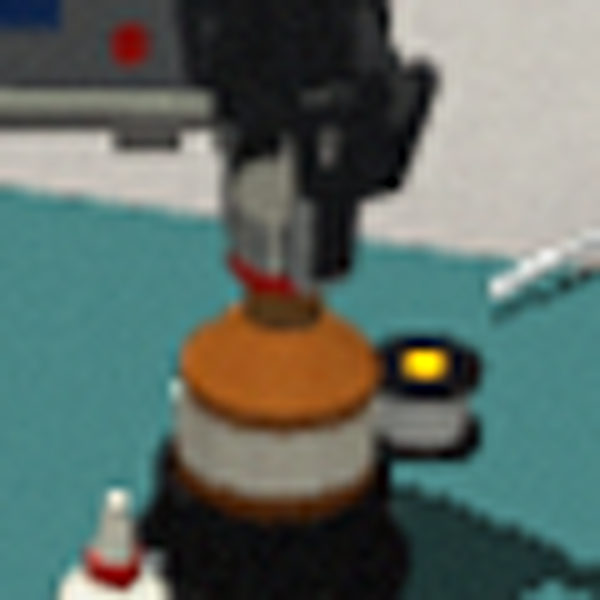

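The ring is partly hidden by the fingers in this view. The opposing torque has been steady since an angle of about −1.3 rad, so the lug has caught. I'll keep turning to about +0.2.

Emit:
apply_moves --plan '[[[-0.1,0,0.15],[0,0,-0.1]],[[0,0,0.15],[0,0,-0.1]],[[0,0,0.15],[0,0,-0.1]]]'

```text
clock: 11.45
eef_pos: [0.5621, -0.2159, 0.1299]
eef_rot: [0.97, -0.244, 0.003, 0.001]
force: [-2.2, 1.1, 11.2]
grip_width: 0.0385
```

```bash
python3 - <<'E'
from h import *
down([cap[0],cap[1],.130])
E
```

```text
ang -0.493 z 0.1299 T [ 0.555  1.073 -0.122]
cm [-0.1  -0.05 -0.01] rv [ 0.    -0.006 -0.   ] q [-0.44  0.43  1.59 -0.    1.12  0.06] F [-2.2  1.1 11.2] w 0.0385 t 11.45
```

Emit:
apply_moves --plan '[[[-0.05,0,0.15],[0,0,-0.1]],[[0,0,0.15],[0,0,-0.1]],[[0,0,0.15],[0,0,-0.1]]]'

```text
clock: 11.82
eef_pos: [0.562, -0.216, 0.1299]
eef_rot: [0.996, -0.092, 0.004, 0.002]
force: [-1.9, 0.2, 10.7]
grip_width: 0.0384
```

```bash
python3 - <<'E'
from h import *
down([cap[0],cap[1],.130])
E
```

```text
ang -0.184 z 0.1299 T [ 0.333  1.272 -0.097]
cm [-0.07 -0.09 -0.01] rv [ 0.003 -0.007 -0.   ] q [-0.44  0.43  1.59 -0.    1.12 -0.25] F [-1.9  0.2 10.7] w 0.0384 t 11.825
```

Emit:
apply_moves --plan '[[[-0.05,0,0.15],[0,0,-0.1]],[[0,0,0.15],[0,0,-0.1]],[[0,0,0.15],[0,0,-0.1]]]'

```text
clock: 12.2
eef_pos: [0.562, -0.2161, 0.1299]
eef_rot: [0.998, 0.063, 0.004, 0.003]
force: [-1.3, 0.8, 10.9]
grip_width: 0.0388
```

```bash
python3 - <<'E'
from h import *
from cell import camera
down([cap[0],cap[1],.130])
p,d=camera("side");cv2.imwrite("pics/s7.png",cv2.resize(p[145:205,320:380,::-1],None,fx=10,fy=10,interpolation=cv2.INTER_CUBIC))
E
```

```text
ang 0.126 z 0.1299 T [ 0.109  1.316 -0.114]
cm [-0.03 -0.12 -0.01] rv [ 0.007 -0.008 -0.   ] q [-0.44  0.43  1.59 -0.    1.11 -0.56] F [-1.3  0.8 10.9] w 0.0388 t 12.2
```

View pics/s7.png

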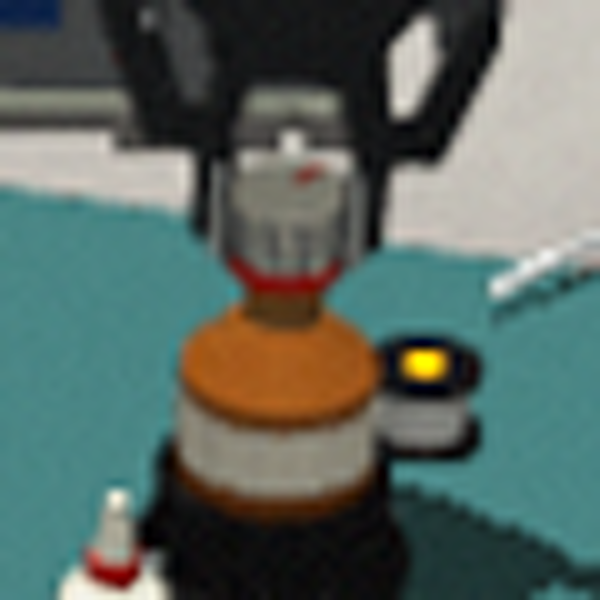

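The cap-top mark has moved to the upper right (310,172). I'll measure how far it has turned.

```bash
python3 - <<'E'
from h import *
from cell import camera
p7,_=camera("side"); pt,_=camera("top")
np.savez("s7.npz",p=p7,t=pt)
def mark(n,p,z):
    c=proj(n,[cap[0],cap[1],z])[0].round().astype(int);x,y=c
    sub=p[y-9:y+10,x-9:x+10].astype(int)
    v,u=np.mgrid[y-9:y+10,x-9:x+10];red=sub[:,:,0]-sub[:,:,1:].mean(2)
    P=plane(n,np.c_[u.ravel(),v.ravel()],z)[:,:2]-cap[:2]
    rd=np.linalg.norm(P,axis=1);w=np.clip(red.ravel()-25,0,None)*(rd<.017)
    c0=(P*w[:,None]).sum(0)/w.sum();print(n,z,(w>0).sum(),c0.round(4),"angle",np.degrees(np.arctan2(c0[1],c0[0])).round(1))
mark("top",np.load("top0.npz")['p'],.164);mark("side",np.load("side0.npz")['p'],.164)
mark("side",p7,.158);mark("top",pt,.158)
b=cv2.resize(np.load("side0.npz")['p'][145:205,320:380,::-1],None,fx=10,fy=10,interpolation=cv2.INTER_CUBIC);cv2.imwrite("pics/s0c.png",b)
E
```

```text
top 0.164 8 [-0.0084  0.0054] angle 147.3
side 0.164 5 [-0.0091  0.0046] angle 153.0
side 0.158 4 [-0.0038 -0.0089] angle -112.9
top 0.158 0 [nan nan] angle nan<stdin>:11: RuntimeWarning: invalid value encountered in divide
```

View pics/s0c.png

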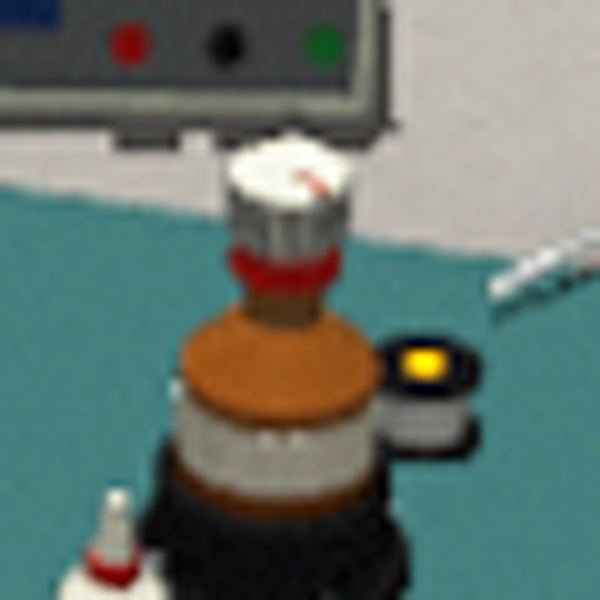

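The cap turned about 97° (1.69 rad) while the gripper turned 1.75 rad, so there is practically no slip. Taking off the initial lost motion, the insert should be near 1.45 rad. I'll turn a little more, ease up and let go.

Emit:
apply_moves --plan '[[[0,-0.1,0.15],[0,0,-0.1]],[[0,0,0.1],[0,0,0]]]'

```text
clock: 12.6
eef_pos: [0.5619, -0.2162, 0.1299]
eef_rot: [0.994, 0.113, 0.004, 0.005]
force: [0.2, 0.7, 5.0]
grip_width: 0.0386
```

```bash
python3 - <<'E'
from h import *
down([cap[0],cap[1],.136])
E
```

```text
ang 0.227 z 0.1299 T [ 0.088  1.079 -0.079]
cm [-0.01 -0.12 -0.61] rv [ 0.01  -0.007 -0.   ] q [-0.44  0.43  1.59 -0.    1.11 -0.66] F [0.2 0.7 5. ] w 0.0386 t 12.6
```

Emit:
apply_moves --plan '[[[0,-0.1,-0.3],[0,0,0]],[[0,0,-0.3],[0,0,0]]]'

```text
clock: 12.85
eef_pos: [0.5613, -0.2156, 0.1362]
eef_rot: [0.994, 0.113, 0.004, 0.005]
force: [1.9, -2.0, -15.8]
grip_width: 0.0383
```

Emit:
apply_moves --plan '[[[0,0,-0.05],[0,0,0]],[[0,0,-0.05],[0,0,0]],[[0,0,-0.05],[0,0,0]],[[0,0,-0.05],[0,0,0]]]' --claw 1

```text
clock: 13.35
eef_pos: [0.5615, -0.2147, 0.1373]
eef_rot: [0.994, 0.113, 0.004, 0.004]
force: [-0.2, -0.6, 0.3]
grip_width: 0.0854
```

```bash
python3 - <<'E'
from h import *
down([cap[0],cap[1],.20])
E
```

```text
ang 0.227 z 0.1373 T [ 0.007 -0.065 -0.006]
cm [ 0.04  0.09 -6.27] rv [ 0.009 -0.007 -0.   ] q [-0.43  0.42  1.58 -0.    1.13 -0.66] F [-0.2 -0.6  0.3] w 0.0854 t 13.35
```

Emit:
apply_moves --plan '[[[0,0,-1.5],[0,0,0]],[[0,0,-3.0],[0,0,0]],[[0,0,-5.0],[0,0,0]],[[-5.0,0,-2.0],[0,0,0]],[[-6.0,0,0],[0,0,0]],[[0,0,0],[0,0,0]],[[0,0,0],[0,0,0]]]'

```text
clock: 14.22
eef_pos: [0.4532, -0.2403, 0.2621]
eef_rot: [0.993, 0.114, 0.007, 0.008]
force: [-0.3, 2.0, 0.3]
grip_width: 0.0851
```

```bash
python3 - <<'E'
from h import *
from cell import camera
p,_=camera("side");t,_=camera("top")
b=np.hstack([cv2.resize(p[145:225,310:390,::-1],(400,400),interpolation=cv2.INTER_CUBIC),cv2.resize(t[180:250,350:420,::-1],(400,400),interpolation=cv2.INTER_CUBIC)]);cv2.imwrite("pics/f.png",b);cv2.imwrite("pics/fs.png",p[:,:,::-1])
np.savez("f.npz",p=p,t=t)
def mark(n,p,z):
    c=proj(n,[cap[0],cap[1],z])[0].round().astype(int);x,y=c
    sub=p[y-9:y+10,x-9:x+10].astype(int)
    v,u=np.mgrid[y-9:y+10,x-9:x+10];red=sub[:,:,0]-sub[:,:,1:].mean(2)
    P=plane(n,np.c_[u.ravel(),v.ravel()],z)[:,:2]-cap[:2]
    w=np.clip(red.ravel()-25,0,None)*(np.linalg.norm(P,axis=1)<.017)
    c0=(P*w[:,None]).sum(0)/w.sum();print(n,(w>0).sum(),"angle",np.degrees(np.arctan2(c0[1],c0[0])).round(1))
mark("side",p,.164);mark("top",t,.164)
E
```

```text
side 5 angle -103.0
top 7 angle -108.5
```

View pics/f.png

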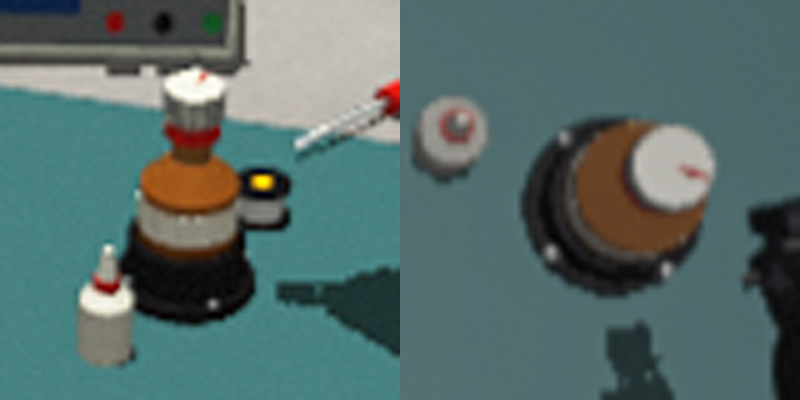

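View pics/fs.png

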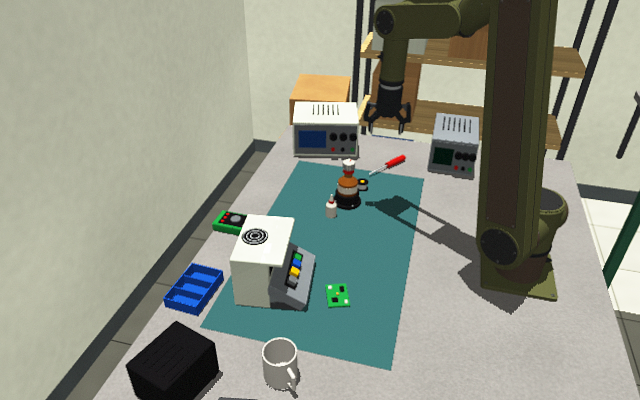

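The pictures show the cap back up and released, with its mark turned to (200,75) in the side crop. Nothing else has moved. One more look for the ring's white mark, plus a check of the keys and bystanders.

```bash
python3 - <<'E'
from h import *
f=np.load("f.npz");a=np.load("side0.npz")['p'];p=f['p']
for q in(a,p): print(q[169:176,342:356,0].tolist()[1::2],q[169:176,342:356,1].tolist()[1::2])
b=np.hstack([cv2.resize(q[155:180,335:361,::-1],(400,400),interpolation=cv2.INTER_NEAREST) for q in(a,p)]);cv2.imwrite("pics/ring.png",b)
d=cv2.absdiff(np.load("top0.npz")['p'],f['t']).max(2)
for nm,(x,y) in dict(spool=(420,227),flux=(359,204),mug=(141,210),board=(242,237),drv=(480,252)).items(): print(nm,(d[y-12:y+13,x-12:x+13]>40).sum())
E
```

```text
[[77, 100, 100, 99, 92, 110, 105, 92, 107, 103, 100, 108, 79, 67], [69, 101, 111, 133, 124, 113, 112, 108, 113, 116, 112, 95, 74, 70], [70, 66, 73, 84, 93, 96, 99, 93, 94, 84, 73, 70, 67, 69]] [[95, 37, 27, 56, 62, 95, 92, 80, 82, 75, 58, 26, 108, 131], [125, 74, 25, 9, 12, 11, 11, 7, 13, 13, 7, 38, 114, 129], [130, 136, 76, 39, 39, 40, 37, 33, 38, 38, 79, 124, 130, 128]]
[[88, 104, 107, 99, 94, 104, 87, 103, 103, 90, 100, 105, 81, 66], [74, 91, 105, 136, 124, 113, 111, 115, 116, 114, 112, 99, 78, 70], [69, 67, 76, 87, 98, 98, 100, 100, 98, 88, 72, 69, 69, 70]] [[112, 47, 33, 48, 63, 89, 77, 92, 83, 63, 57, 42, 115, 132], [120, 71, 21, 15, 13, 11, 9, 13, 13, 4, 6, 35, 117, 132], [134, 136, 80, 40, 43, 35, 29, 32, 38, 37, 81, 125, 133, 132]]
spool 273
flux 0
mug 0
board 0
drv 564
```

View pics/ring.png

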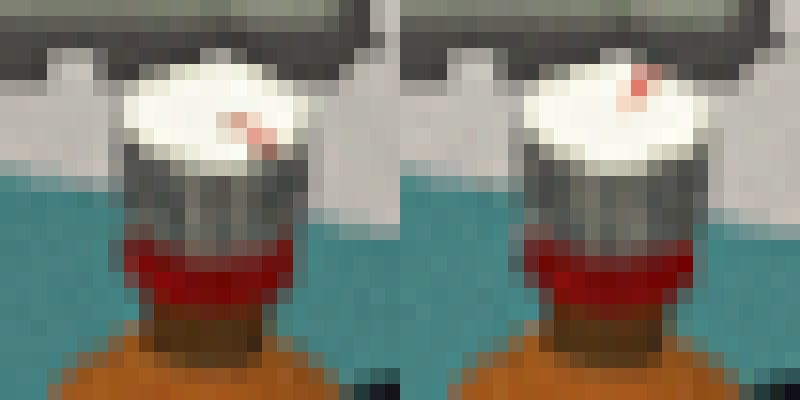

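```bash
python3 - <<'E'
from h import *
from cell import hand_in,state
f=np.load("f.npz");d=cv2.absdiff(np.load("side0.npz")['p'],f['p']).max(2)
for nm,(x,y) in dict(spool=(363,184),drv=(388,165),flux=(331,208),keys=(293,268)).items(): print(nm,(d[y-7:y+8,x-7:x+8]>40).sum())
print(state()['clock'],state()['grip_width'],state()['dq'].round(3));print(hand_in())
E
```

```text
spool 0
drv 0
flux 0
keys 56
14.325 0.08546121838305998 [ 0.007  0.017 -0.001  0.001 -0.006 -0.001]
the job is handed in; nothing more can be done
None
```

I switched the fume extractor to full, then loosened the cap about a quarter turn and let go of it. I handed the job in at 14.3 s. How far the cap's insert turned is an estimate, because I couldn't see it.

- **Extractor:** I pressed the green key along its own axis. Both cameras then showed green down (about 6 mm proud), and yellow and blue up (about 14 mm). The grey key was only checked by eye.
- **Cap:** I pressed it fully down (6 mm, then a hard stop) and turned it 1.85 rad counter-clockwise. The mark on top moved about 104° (1.82 rad), so there was almost no slip. The cap sprang back up when I let go.
- **Not confirmed:** the white mark on the red ring was never visible to either camera. From when the turning resistance began, I put the insert at about 1.55 rad, give or take 0.2.
- **Bystanders:** the spool, screwdriver and dropper bottle showed no change in the side view. The mug, circuit board and dropper bottle showed none in the top view. The top view did differ around the spool and screwdriver; I took that to be the arm in front of them.

At hand-in the arm stood clear with the gripper open.

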